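# Hook a telescoping sizing rod on a shelf and hold it drawn out to the second stop

## Task

Lay the telescoping sizing rod on the counter with its side flush along the near long edge of the white shelf board and its hook snug against the board's brass-capped end, with the rod still closed. Then squeeze the red button on the rod's head, pull the head out along the board, past the first stop to the second stop, and finish while still holding it there fully drawn out (it springs back if let go), the rod still flush and hooked. Leave the mug, the tumbler and the bottle where they stand.

Things in the scene. Friction and masses are not known exactly. Their poses are not given: they have to be found in the camera images.
- shelf: White shelf board fixed on the counter, 120 (x) x 360 (y) x 18 (z) mm with the 4 mm brass cap on its +y end. Origin: centre of the underside. x points away from the robot, y along the board to the capped end, z up. The rod goes against the near edge, the face at x = -60 mm; the cap's outer face is y = +180 mm. A brass rail on posts, 73 mm high, stands at x = +48 mm.
- rod: Sizing rod, loose, about 0.36 kg closed, balancing near y = -11 mm. Aluminium sleeve 24 (x) x 170 (y) x 24 (z) mm; origin at the centre of its underside. y along the rod to the hook, z up; the face at x = +12 mm is the side to lay on the board. Sliding head at the -y end. Dark catch and tongue on the sleeve's top from the head to y = -60 mm, up to z = 36 mm.
- rod_handle (a point): The point to grip on the black handle that stands on the sleeve: x = 0, y = -10, z = 50 mm in the rod's frame. The handle is 18 mm wide (x), 70 mm long (y -45 to +25 mm) and reaches z = 66 mm. The fingers close along the rod's x; fingertips kept above z = 20 mm pass over the board.
- rod_head: Head: grey block 22 (x) x 40 (y) x 60 (z) mm, red button on its -x side. Origin on its middle line, 50 mm above the rod's underside (block z 4-64); axes as the rod's. Closed it is at y = -108 mm in the rod's frame, first stop -158, second stop (hard end) -208. Pull 1.0-1.3 N to the first, then 3.0-3.5 N to the second; springs draw it back. Locked (4 mm play) until the button is pressed.
- rod_button (a joint): Red button, 26 x 26 mm, on the head's -x side (away from the board), centred at z = 47 mm. Its lip laps over the head's top. 0 m released: 27.5 mm across x over head and button; 0.0045 m fully in (towards +x): 23 mm. 2.5 N starts it, 8 N is fully in; past 0.003 m the head is free. Gripping the head across x with 20 N or more presses it and keeps it in.
- rod_side_hook (a point): Point on the sleeve's +x side face: x = 12, y = 80, z = 10 mm in the rod's frame.
- rod_side_far (a point): Point on the sleeve's +x side face: x = 12, y = -80, z = 10 mm in the rod's frame.
- rod_hook_face (a point): Point on the inner face (y = +85 mm) of the dark steel hook plate: x = 28, y = 85, z = 10 mm in the rod's frame. The plate is 6 mm thick, to y = +91 mm, reaches from the sleeve out to x = +44 mm, z 2 to 22 mm. This face goes against the outer face of the board's brass cap.
- mug: Copper mug, 72 mm across, 75 mm high, handle at its +y; origin at the centre of its underside. A bystander.
- tumbler: Blue tumbler, 72 mm across, 85 mm high; origin at the centre of its underside. A bystander.
- bitters: Amber bottle, 52 mm across, 120 mm high; origin at the centre of its underside. A bystander.
There are look-alikes about, which are no part of the job. There is more than one size of the rod; the job needs the middle-sized.

How it is judged:
On the way, in this order (a step that is already met when the one before it is completed fails the run):
1. the closed rod lies on the counter, its side flush along the board's near edge and its hook at the brass-capped end (x of rod_side_hook in the frame of shelf between -0.0635 and -0.0575 m and x of rod_side_far in the frame of shelf between -0.0635 and -0.0575 m and y of rod_hook_face in the frame of shelf between 0.178 and 0.184 m and height (world z) of rod below 0.004 m and angle between rod's own z axis and vertical below 0.05 rad and y of rod_head in the frame of rod above -0.114 m), for 0.2 s.
2. the head, gripped by the fingers, is out at the second stop (y of rod_head in the frame of rod below -0.204 m and contact force between the fingers and rod_head above 3 N), for 0.2 s.
At the end, for the whole second after the job is handed in: The fingers hold the head (over 3 N), drawn out to within 4 mm of the second stop and still; the rod lies on the counter with both ends of its side within 4.5 mm of the board's near edge and the hook's inner face within 4 mm of the brass cap (all of step 2 and x of rod_side_hook in the frame of shelf between -0.0645 and -0.0575 m and x of rod_side_far in the frame of shelf between -0.0645 and -0.0575 m and y of rod_hook_face in the frame of shelf between 0.178 and 0.184 m and height (world z) of rod below 0.004 m and angle between rod's own z axis and vertical below 0.05 rad and linear speed of rod_head below 0.02 m/s); the arm keeps its last pose, push and grip.
It fails at once if the mug is pushed more than 20 mm or tipped over (distance of mug from where it was at the start of the episode above 0.02 m or angle between mug's own z axis and vertical above 0.35 rad).
It fails at once if the tumbler is pushed more than 20 mm or tipped over (distance of tumbler from where it was at the start of the episode above 0.02 m or angle between tumbler's own z axis and vertical above 0.35 rad).
It fails at once if the bottle is pushed more than 20 mm or tipped over (distance of bitters from where it was at the start of the episode above 0.02 m or angle between bitters's own z axis and vertical above 0.35 rad).
It also fails if it takes over 51 s, if anything falls off the work surface, if the arm or the gripper's body presses on something with over 40 N, if the wrist force passes 120 N, or if a joint passes its speed limit or range.

## Robot

A 7-joint arm with a two-finger parallel gripper is mounted at the origin on the work surface. World frame = base frame: x ahead of the robot, y to its left, z up, the work surface at z = 0. Lengths are in m, angles in rad, forces in N, time in s.
With the tool pointing down it reaches from about 0.35 to 0.9 m from the base axis. Payload 8.1 kg.
Tool frame: the origin (TCP) lies on the centre line of the jaws, within the pads' length; the fingertips stand 19 mm ahead of it and the grasp point (between the pads) is the TCP; z points along the fingers, y is the direction in which the jaws open and shut (so a half turn about z gives the same grasp; the last joint's range is limited). The gripper opens to 92 mm and grips with 3 to 60 N. Pads are 19 mm wide; open, the fingers measure 130 mm over their backs; the gripper's body (75 mm by 190 mm) begins 47 mm behind the grasp point.
Start: joints at [-1.276, 0.434, 0.025, 1.573, -0.012, 1.134, -0.075], TCP at [0.242, 0.576, 0.246] pointing down, gripper open.
Joint ranges: [-2.62, 2.62], [-0.44, 2.09], [-1.27, 1.32], [0.08, 2.57], [-1.32, 4.46], [0.12, 2], [-2.74, 2.74]. Speed limits (rad/s): [2.22, 2.22, 3.01, 3.01, 3.14, 3.14, 3.14].

## Interface

Orientations are given as a rotation vector (axis times angle).
In Python, from cell import monitor, imaging, workorder, outline_of gives the robot as it stands.
- The arm moves only by the tool move_arm, never from a script. Its argument "series" is a list of rows, each a list of 6 numbers: the shift along the world's x, y, z in cm, then the turn, a rotation vector about the world's x, y, z in degrees. A call has 1 to 8 rows; each row shifts and turns the commanded pose from where the row before left it; what a row does not reach is not made up. A row lasts 1/10 s, in which the tool goes at most 50 mm and 8.59 degrees, less where a joint would pass 70% of its speed; a pose out of reach is approached as far as the arm can. A call with a gripper value outside its range is refused whole. "grip" is the opening, from 0 (shut) to 1 (fully open), set as the call begins (left out, the last holds). The fingers move at their own pace and stop on an object; "force" is the grip in N (left out, the last holds). Time passes only in rows, so rows that do not move let the fingers close. It gives the time, the measured TCP pose, the force and the opening at its end, in the units of the state.
- monitor.observe(): the state, without advancing time (a new reading comes with each control period).
- imaging.get_image(name): name is "scene" or "top" or "wrist"; returns a dict with "color" (420x560x3 uint8, red, green, blue), "fx", "fy", "cx", "cy" (pixels), "dist_coeffs" ([k1, k2, p1, p2, k3] as OpenCV has them; the pictures are not rectified), "rvec" (rotation vector, rad) and "tvec" (3), from world to camera coordinates, as OpenCV has them; the wrist camera has in their place "mount" (4x4, takes a point from camera to tool coordinates, whose origin is the TCP and whose axes are the flange's). Camera axes: x right, y down, z forward; pixel columns grow to the right and rows downward; lengths in m; the calibration is good to about 2 mm. A picture is of the moment at which its call begins: read the wrist's pose just before it. There is no depth.
- workorder.sign_off(): hands the job in, once; it reports no verdict.
Trained networks look in the newest picture that a camera, given by its name, has taken for a name from the list of things; names that differ only in an ending like _2 or _b are one class to them, and where a whole thing is asked for, a point or a joint stands for the part that bears it (a point fixed in the world has none). Each returns a list of dicts, best first, with "p" (0 to 1); they miss things now and then, are a little off and sometimes report something else, mostly with a low value. They report only what shows in the picture. A call takes as long as a camera call. They do not tell look-alikes from the thing itself.
- outline_of(camera, thing): "mask" (420x560 bool, what is visible of it) and "rect" ([left, top, width, height] in pixels, round what is visible of it).
The state is a dict: "clock": time; "joints": joint angles; "dq": joint speeds; "joint_efforts": joint torques, N m; "position": TCP position; "ee_rot": TCP orientation; "force": force on the tool from outside, world axes, zero at the start; "ft_torque": the same for the moment, N m; "width": opening from 0.0 (shut) to 1.0 (fully open).
Only numpy, scipy, OpenCV 4.12 (cv2) and the standard library are available. Lean on these libraries where they do the work, as an engineer would, in place of code of your own. Each camera call takes 0.05 s, during which the arm holds its last target. There are 200 camera calls.

## Working session

There is one attempt and no reset: what is moved stays moved. The work goes in short steps, Python scripts to look and compute and a tool call to move; the robot and the scene stay as the last step left them, time stands still between calls to the robot, and variables do not carry over. Pictures are saved under pics/ and viewed, about 8 in all and at most 12, crops included, and the job is handed in when it is done.

Besides the shell and the picture viewer there is one more tool, called after "Call:" as name(argument=value, ...), one argument or row to a line, values as JSON. move_arm: Moves the arm, as the interface text tells. Its arguments: {"type":"object","properties":{"series":{"type":"array"},"grip":{"type":"number"},"force":{"type":"number"}},"required":["series"]}

```bash
mkdir -p pics; cat > h.py <<'E'
import numpy as np, cv2
from cell import monitor, imaging, workorder, outline_of
def cam(n):
    s=monitor.observe(); im=imaging.get_image(n)
    K=np.array([[im['fx'],0,im['cx']],[0,im['fy'],im['cy']],[0,0,1.]]); d=np.array(im['dist_coeffs'],float)
    if 'mount' in im:
        T=np.eye(4); T[:3,:3]=cv2.Rodrigues(np.array(s['ee_rot'],float))[0]; T[:3,3]=s['position']
        W=T@np.array(im['mount']); Rc=W[:3,:3].T; t=-Rc@W[:3,3]
    else:
        Rc=cv2.Rodrigues(np.array(im['rvec'],float))[0]; t=np.array(im['tvec'],float).ravel()
    return dict(img=im['color'],K=K,d=d,R=Rc,t=t)
def save(c,n): cv2.imwrite('pics/'+n,c['img'][:,:,::-1])
def toz(c,uv,z):
    n=cv2.undistortPoints(np.array(uv,float).reshape(-1,1,2),c['K'],c['d']).reshape(-1,2)
    D=np.c_[n,np.ones(len(n))]@c['R']; o=-c['R'].T@c['t']
    return o+D*((z-o[2])/D[:,2])[:,None]
def proj(c,P):
    return cv2.projectPoints(np.array(P,float).reshape(-1,1,3),cv2.Rodrigues(c['R'])[0],c['t'],c['K'],c['d'])[0].reshape(-1,2)
E
python3 - <<'E'
from h import *
print(monitor.observe())
for n in('scene','top'):
    c=cam(n); save(c,n+'1.png'); print(n,-c['R'].T@c['t'])
    for th in('shelf','rod','rod_head','rod_handle','mug','tumbler','bitters'):
        for o in outline_of(n,th)[:4]: print(n,th,round(o['p'],2),o['rect'])
a=cv2.imread('pics/scene1.png')
E
```

```text
{'clock': 0.0, 'joints': array([-1.27560546,  0.43522583,  0.02497293,  1.5741364 , -0.01160712,
        1.13400618, -0.07507618]), 'dq': array([-5.27281323e-04, -7.53439515e-05,  1.81271866e-03, -2.39540647e-03,
        1.02897344e-03,  6.70169206e-04, -5.87467637e-04]), 'joint_efforts': array([ 1.03669910e-03, -6.67847013e+01,  9.85164978e-01, -3.14472771e+01,
       -6.05802611e-02,  4.24599834e-02,  1.76303006e-04]), 'position': array([0.24196808, 0.5757109 , 0.24492799]), 'ee_rot': array([-6.20776505e-01, -3.07946194e+00,  2.54515796e-03]), 'force': array([0.52764367, 0.51174511, 0.03580325]), 'ft_torque': array([-0.0464029 , -0.0122839 ,  0.02245215]), 'width': 1.0027010363526387}
scene [ 1.21290398 -0.20037683  1.18492283]
scene shelf 0.6 [206.5, 276.0, 139.1, 52.2]
scene rod 0.73 [175.6, 194.9, 44.6, 36.0]
scene rod 0.71 [321.2, 112.4, 31.8, 71.1]
scene rod_head 0.73 [338.9, 153.6, 10.9, 30.1]
scene rod_head 0.69 [242.8, 211.6, 6.2, 5.0]
scene rod_head 0.67 [237.6, 214.5, 18.7, 16.8]
scene rod_head 0.59 [171.5, 200.2, 13.3, 13.0]
scene rod_handle 0.75 [172.1, 199.7, 51.2, 30.
[... 185 characters left out ...]
scene bitters 0.82 [121.7, 248.4, 24.0, 35.5]
scene bitters 0.37 [205.1, 273.4, 140.5, 56.7]
scene bitters 0.31 [393.9, 224.0, 34.5, 31.6]
top [ 0.3019793  -0.0353899   1.03945373]
top shelf 0.92 [210.1, 81.0, 136.4, 62.4]
top rod 0.74 [318.8, 214.1, 54.7, 34.8]
top rod 0.62 [130.2, 246.8, 36.6, 117.6]
top rod 0.6 [217.9, 173.4, 84.1, 36.3]
top rod_head 0.62 [286.3, 202.2, 11.3, 8.8]
top rod_head 0.23 [217.7, 173.6, 82.8, 39.5]
top rod_handle 0.76 [216.4, 172.7, 83.9, 39.2]
top rod_handle 0.75 [317.8, 213.1, 54.2, 38.1]
top rod_handle 0.7 [127.6, 245.2, 39.0, 117.3]
top mug 0.97 [106.0, 128.9, 36.3, 36.4]
top tumbler 0.89 [104.8, 180.1, 38.4, 28.6]
top bitters 0.78 [402.5, 156.7, 29.5, 28.1]
```

```bash
python3 - <<'E'
from h import *
a=cv2.imread('pics/top1.png')[60:400,80:460]
cv2.imwrite('pics/top1b.png',cv2.resize(a,None,fx=2,fy=1.76,interpolation=3)[:600] if 0 else cv2.resize(a,(665,595),interpolation=3))
E
```

```text
(no output)
```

View pics/top1b.png

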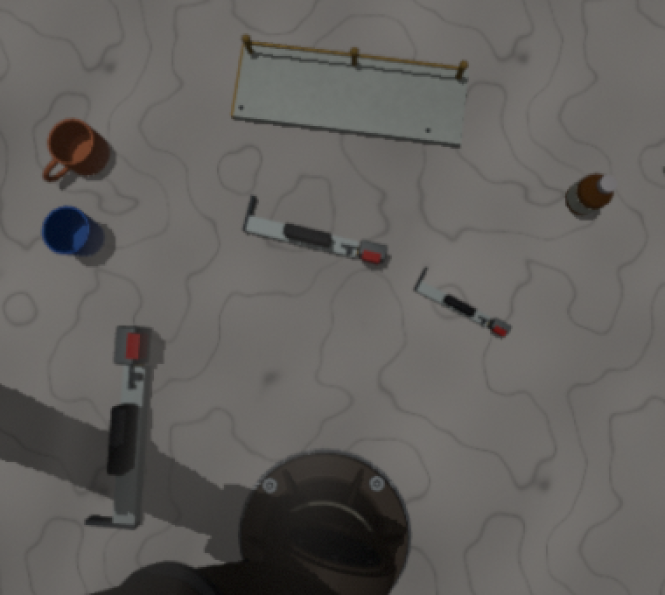

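View pics/scene1.png

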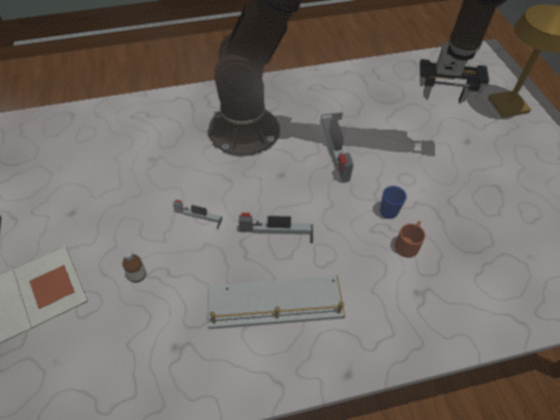

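The top view shows the middle-sized rod at crop px (245-387, 200-265). Its hook points to the left (+y), like the board's brass end at (235,80-118). A larger rod lies at (120,430) and a smaller one at (460,305). I'll take coarse poses from this, then check with the wrist camera.

```bash
python3 - <<'E'
from h import *
c=cam('top')
f=lambda x,y:(80+x/1.75,60+y/1.75)
print('shelf near corners',toz(c,[f(232,118),f(460,146)],.018))
print('rod sleeve hook-end near/far corners top, handle ends top, head top center', toz(c,[f(245,229),f(250,212)],.024),toz(c,[f(284,231),f(331,240)],.066),toz(c,[f(373,251)],.064))
print(toz(c,[f(70,140)],.075),toz(c,[f(68,230)],.085),toz(c,[f(605,183)],.12))
im=imaging.get_image('wrist');print(im['mount'],im['fx'])
s=monitor.observe();print(cv2.Rodrigues(s['ee_rot'])[0].round(3),s['clock'])
E
```

```text
shelf near corners [[ 0.63418451  0.13111718  0.018     ]
 [ 0.5823515  -0.22069845  0.018     ]]
rod sleeve hook-end near/far corners top, handle ends top, head top center [[0.4584033  0.1098794  0.024     ]
 [0.48424231 0.10224524 0.024     ]] [[ 0.44786737  0.04740478  0.066     ]
 [ 0.43344061 -0.02017144  0.066     ]] [[ 0.41657674 -0.08028941  0.064     ]]
[[0.58972993 0.36434956 0.075     ]] [[0.4531136  0.35839028 0.085     ]] [[ 0.49921345 -0.40402196  0.12      ]]
[[-8.74756077e-04 -9.56781228e-01 -2.90807355e-01  7.87948607e-02]
 [ 9.99999617e-01 -8.27375049e-04 -2.85889696e-04  2.69448553e-03]
 [ 3.29271446e-05 -2.90807493e-01  9.56781585e-01 -1.38761089e-01]
 [ 0.00000000e+00  0.00000000e+00  0.00000000e+00  1.00000000e+00]] 305.1704516732286
[[-0.922  0.387 -0.   ]
 [ 0.387  0.922  0.   ]
 [ 0.     0.    -1.   ]] 0.9
```

Call:
move_arm(
  series=[
    [2,-4.2,0,0,0,-6.1],
    [2,-4.2,0,0,0,-6.1],
    [2,-4.2,0,0,0,-6.1],
    [2,-4.2,0,0,0,-6.1],
    [2,-4.2,0,0,0,-6.1],
    [2,-4.2,0,0,0,-6.1],
    [2,-4.2,0,0,0,-6.1],
  ],
  grip=1,
)

```text
clock: 1.6
position: [0.3827, 0.2805, 0.246]
ee_rot: [-1.705, -2.639, -0.001]
force: [1.0, -0.0, 0.2]
width: 1.001
```

Call:
move_arm(
  series=[
    [2,-4.2,0,0,0,-6.1],
    [2,-4.2,0,0,0,-6.1],
    [2,-4.2,0,0,0,-6.1],
    [2,-4.2,0,0,0,-6.1],
    [2,-4.2,0,0,0,-6.1],
    [2,-4.2,0,0,0,-6.1],
    [0,0,0,0,0,0],
    [0,0,0,0,0,0],
  ],
)

```text
clock: 2.4
position: [0.5024, 0.0291, 0.2458]
ee_rot: [2.445, 1.972, -0.0]
force: [0.1, 0.8, 0.2]
width: 0.999
```

```bash
python3 - <<'E'
from h import *
c=cam('wrist');save(c,'w1.png');np.savez('w1.npz',**c)
s=monitor.observe();print(s['position'],s['ee_rot'],s['clock'],s['joints'])
cv2.imwrite('pics/w1b.png',cv2.resize(cv2.imread('pics/w1.png'),(800,600),interpolation=3))
E
```

```text
[0.50201435 0.03052571 0.24566279] [-2.44244243e+00 -1.97519905e+00  8.10201951e-06] 2.45 [-0.60812052  0.24731167  0.54811148  1.89768565 -0.14913961  1.03681022
 -0.20804599]
```

View pics/w1b.png

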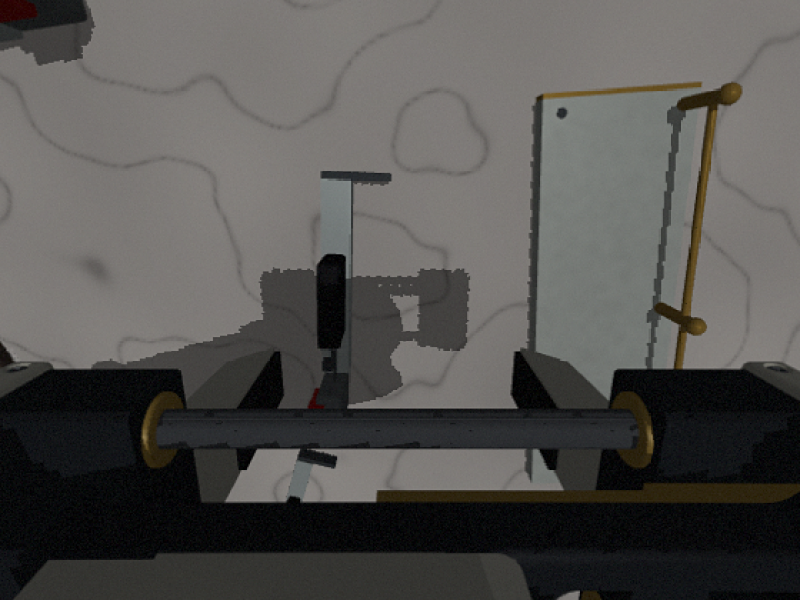

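```bash
cat > meas.py <<'E'
from h import *
def edge(c,rows,u0,u1,sgn,z):
    g=cv2.GaussianBlur(cv2.cvtColor(c['img'],cv2.COLOR_RGB2GRAY).astype(float),(0,0),.8); uv=[]
    for v in rows:
        d=sgn*np.gradient(g[v,u0:u1]); i=int(d.argmax())
        if 0<i<len(d)-1 and d[i]>4: uv.append((u0+i+.5*(d[i-1]-d[i+1])/(d[i-1]-2*d[i]+d[i+1]),v))
    P=toz(c,uv,z)[:,:2]
    for _ in range(3):
        k=np.polyfit(P[:,1],P[:,0],1); r=P[:,0]-np.polyval(k,P[:,1]); P=P[abs(r)<max(.0008,2*r.std())]
    return k,np.degrees(np.arctan(k[0])),len(P),r.std()
E
python3 - <<'E'
from meas import *
c=dict(np.load('w1.npz'))
for nm,a in dict(shelf_near=(range(75,240),372,385,1,.018),slv_l=(range(130,175),219,230,1,.024),slv_r=(range(132,185),241,252,-1,.024),hnd_l=(range(190,238),216,226,-1,.066),hnd_r=(range(190,238),236,246,1,.066)).items():
    print(nm,edge(c,*a))
g=cv2.cvtColor(c['img'],cv2.COLOR_RGB2GRAY)
print('hook col u=262',g[112:136,262]); print('cap col 400',c['img'][58:76,400]); print('handle v',g[172:190,231],g[235:256,231])
print('row 160',g[160,215:258]);print('row 160',g[160,366:390])
E
```

```text
shelf_near (array([0.15028204, 0.62010163]), np.float64(8.546569079035175), 165, np.float64(7.571839172322743e-05))
slv_l (array([0.45966337, 0.41215277]), np.float64(24.68650896072808), 15, np.float64(0.0006275147512638748))
slv_r (array([0.26549494, 0.45306436]), np.float64(14.868721063434075), 53, np.float64(0.00011313030026325417))
hnd_l (array([0.26062751, 0.43249871]), np.float64(14.607888122644194), 48, np.float64(0.00015876696539793013))
hnd_r (array([0.26858474, 0.45465691]), np.float64(15.033969346847522), 44, np.float64(0.0001457781722395817))
hook col u=262 [121 123 123 124 124 125 121 126 120  33  41  44  46  41  53  68  69 127
 124 121 121 123 122 118]
cap col 400 [[127 123 118]
 [127 121 119]
 [129 125 121]
 [126 121 117]
 [125 124 121]
 [125 118 107]
 [118  97  62]
 [112  88  34]
 [115  90  38]
 [116 101  73]
 [124 128 118]
 [126 132 128]
 [128 132 129]
 [123 126 123]
 [125 129 124]
 [124 128 123]
 [124 127 124]
 [125 130 125]]
handle v [114 118 117 115 118  93   0   4   0   1   0   6   5   7  17  21  16  22] [10 12  3  8  2  0  1  2  6 28 39 24 27 25 30 19 21 16 15 21 13]
row 160 [115 115 107 100  95 102 107 112 112 113 119 119 118 116 121 120 119 122
 117 118 122 120 119 122 123 120 122 119 122 124  68  62 116 121 121 120
 120 121 120 120 119 117 118]
row 160 [120 120 123 121 124  89  60  49  54  52  44 114 128 126 123 124 124 126
 123 126 125 124 124 125]
```

```bash
python3 - <<'E'
from meas import *
c=dict(np.load('w1.npz'));print('cam',-c['R'].T@c['t'])
th=np.radians(14.8);y=np.array([np.sin(th),np.cos(th)])
for n,uv,z,off in(('hook outer',(262,120.6),.022,91),('hook inner top?',(262,126.5),.022,85),('hnd+',(231,176.7),.066,25),('hnd-',(231,243.6),.066,-45)):
    p=toz(c,[uv],z)[0,:2];print(n,p,'rod y0 ->',p@y-off/1e3)
th=np.radians(8.55);y=np.array([np.sin(th),np.cos(th)])
for u,v in((400,63.5),(385,64.3),(440,61.)):
  p=toz(c,[(u,v)],.018)[0,:2];print('cap outer',p,p@y)
print('col440',c['img'][54:72,440].astype(int).tolist())
E
```

```text
cam [0.51981253 0.10843813 0.38450585]
hook outer [0.50181156 0.10817788] rod y0 -> 0.14177453829482756
hook inner top? [0.50033529 0.10186175] rod y0 -> 0.14129084459633434
hnd+ [0.45908479 0.05981745] rod y0 -> 0.15010417515162777
hnd- [ 0.43950947 -0.01411154] rod y0 -> 0.14362746050657554
cap outer [0.66272419 0.13425982] 0.23129654443939907
cap outer [0.64663189 0.13698461] 0.23159857118121988
cap outer [0.70549011 0.12736648] 0.23083792851685625
col440 [[129, 127, 121], [129, 126, 122], [128, 125, 121], [130, 127, 123], [132, 127, 124], [129, 127, 124], [125, 117, 105], [108, 89, 54], [103, 79, 31], [100, 78, 28], [111, 96, 66], [117, 116, 106], [120, 125, 123], [119, 124, 121], [120, 126, 122], [120, 125, 120], [118, 121, 118], [119, 122, 118]]
```

Call:
move_arm(
  series=[
    [-2.8,-0.6,-3,0,0,-1.3],
    [-2.8,-0.6,-4,0,0,-1.4],
    [0,0,-4,0,0,0],
    [0,0,-4,0,0,0],
    [0,0,-3,0,0,0],
    [0,0,-1.6,0,0,0],
    [0,0,0,0,0,0],
  ],
)

```text
clock: 3.15
position: [0.4444, 0.0195, 0.048]
ee_rot: [-2.484, -1.919, 0.005]
force: [-0.2, 0.9, 0.7]
width: 0.997
```

```bash
python3 - <<'E'
from h import *
c=cam('wrist');save(c,'w2.png');np.savez('w2.npz',**c)
s=monitor.observe();print(s['position'],s['ee_rot'],s['clock'],s['force'])
E
```

```text
[0.4452452  0.01930636 0.04923759] [-2.48553397 -1.91892943  0.00271931] 3.2 [ 1.22201148 -1.03973749  0.41269143]
```

View pics/w2.png

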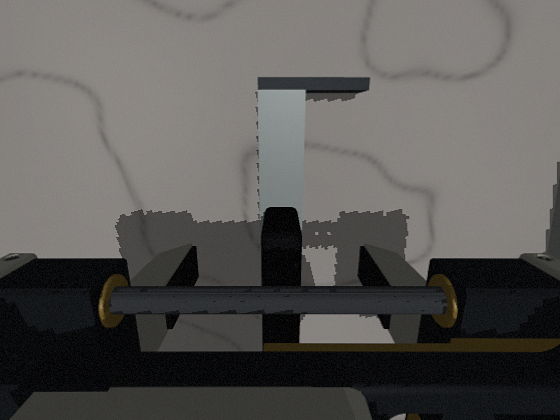

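The handle (px 264-301) is centred between the fingers and parallel to them, so I'll close and lift a little.

Call:
move_arm(
  series=[
    [0,0,0,0,0,0],
    [0,0,0,0,0,0],
    [0,0,0,0,0,0],
    [0,0,0,0,0,0],
    [0,0,0,0,0,0],
    [0,0,0,0,0,0],
    [0,0,0,0,0,0],
    [0,0,0,0,0,0],
  ],
  grip=0,
  force=35,
)

```text
clock: 4.0
position: [0.4461, 0.0181, 0.0497]
ee_rot: [2.489, 1.917, -0.0]
force: [1.2, 1.2, 0.7]
width: 0.356
```

Call:
move_arm(
  series=[
    [0,0,1,0,0,0],
    [0,0,2,0,0,0],
    [0,0,2,0,0,0],
    [0,0,0,0,0,0],
    [0,0,0,0,0,0],
  ],
)

```text
clock: 4.5
position: [0.4461, 0.0185, 0.0997]
ee_rot: [2.489, 1.917, 0.001]
force: [0.3, 1.3, -4.3]
width: 0.193
```

```bash
python3 - <<'E'
from meas import *
c=cam('wrist');save(c,'w3.png');np.savez('w3.npz',**c)
s=monitor.observe();print(s['position'],s['ee_rot'],s['clock'],s['force'],s['width'])
g=cv2.cvtColor(c['img'],cv2.COLOR_RGB2GRAY)
dz=s['position'][2]-.0492
for nm,a in dict(l=(range(100,195),248,270,1,.024+dz),r=(range(100,195),295,314,-1,.024+dz)).items():
  try: print(nm,edge(c,*a))
  except Exception as e: print(nm,e)
print(g[70:100,330],g[150,250:320:2])
E
```

```text
[0.44565072 0.01838237 0.09926434] [-2.48834109e+00 -1.91712593e+00  6.81651249e-04] 4.55 [-0.76304633  0.49756127 -3.85341955] 0.1920884339823917
l (array([0.26113489, 0.43125813]), np.float64(14.63510629875025), 92, np.float64(0.00010628746253058945))
r (array([0.26117433, 0.4524693 ]), np.float64(14.637221770908438), 44, np.float64(5.693999824944777e-05))
[139 139 138 140 141 138 138 134 141 132  69  54  54  53  53  51  58  51
  57  55  55  17  21  52  82  75  77  77  75  77] [112 119 122 128  78 144 141 141 142 142 141 144 142 141 144 142 145 145
 144 144 146 143 145 143 137 136 138 136 138 137 136 137 137 137 138]
```

View pics/w3.png

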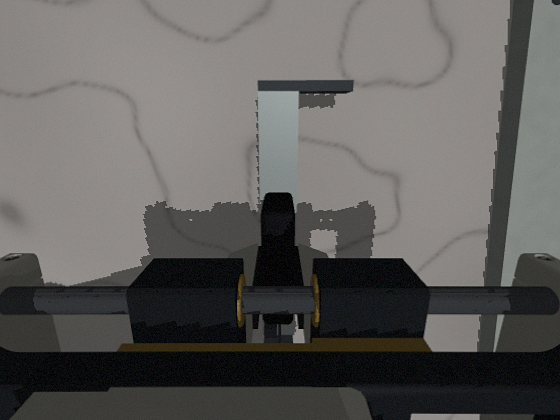

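The hook looks smaller (95 px against 111), so the rod hangs about 28 mm low in the jaws because the fingers were still closing when I lifted. I'll set it down and regrip.

Call:
move_arm(
  series=[
    [0,0,-1,0,0,0],
    [0,0,-0.8,0,0,0],
    [0,0,-0.2,0,0,0],
    [0,0,0,0,0,0],
  ],
)

```text
clock: 4.95
position: [0.4454, 0.0179, 0.0787]
ee_rot: [-2.489, -1.916, 0.003]
force: [-0.4, 1.4, -4.8]
width: 0.19
```

Call:
move_arm(
  series=[
    [0,0,0,0,0,0],
    [0,0,0,0,0,0],
    [0,0,-1,0,0,0],
    [0,0,-1.5,0,0,0],
    [0,0,-0.5,0,0,0],
    [0,0,0,0,0,0],
  ],
  grip=0.5,
)

```text
clock: 5.55
position: [0.4457, 0.0181, 0.0491]
ee_rot: [-2.489, -1.916, 0.002]
force: [-0.6, 1.0, 0.8]
width: 0.498
```

Call:
move_arm(
  series=[
    [0,0,0,0,0,0],
    [0,0,0,0,0,0],
    [0,0,0,0,0,0],
    [0,0,0,0,0,0],
    [0,0,0,0,0,0],
    [0,0,0,0,0,0],
    [0,0,0,0,0,0],
  ],
  grip=0,
  force=35,
)

```text
clock: 6.25
position: [0.4463, 0.0183, 0.05]
ee_rot: [2.489, 1.917, 0.001]
force: [-0.2, 1.5, 5.2]
width: 0.193
```

```bash
python3 - <<'E'
from meas import *
c=cam('wrist');save(c,'w4.png');np.savez('w4.npz',**c)
s=monitor.observe();print(s['position'],s['ee_rot'],s['clock'],s['force'],s['width'])
g=cv2.cvtColor(c['img'],cv2.COLOR_RGB2GRAY)
for nm,a in dict(l=(range(100,195),248,270,1,.024),r=(range(100,195),295,314,-1,.024)).items():
  try: print(nm,edge(c,*a))
  except Exception as e: print(nm,e)
print(g[70:100,340],g[85,250:380:2])
E
```

```text
[0.44634999 0.018295   0.05000843] [2.48883331e+00 1.91695823e+00 8.41326778e-04] 6.3 [-1.39831548  0.09089648  6.44160958] 0.19321853757075153
l (array([0.26152866, 0.42960866]), np.float64(14.656225355289282), 82, np.float64(0.00013802122984593607))
r (array([0.26434042, 0.45389811]), np.float64(14.806910033824808), 51, np.float64(6.484332990830344e-05))
[142 141 140 143 132  68  55  51  56  52  55  55  56  53  59  56  57  51
  22  21  32  70  77  77  77  78  77  73  74 106] [142 140  78  55  55  58  53  57  56  54  58  57  54  56  58  54  59  54
  54  58  55  58  55  58  51  57  54  59  59  58  57  55  57  55  55  55
  57  55  58  56  58  56  55  59  58  56  56  55  55  52  54  52  56  54
  52  52  47 123 142 144 143 138 140 139 139]
```

```bash
python3 - <<'E'
from meas import *
c=dict(np.load('w4.npz'))
a=np.radians(14.75);x=np.array([np.cos(a),-np.sin(a)]);y=np.array([np.sin(a),np.cos(a)])
po=toz(c,[(340,74.4)],.022)[0,:2]@y-.091; pi=toz(c,[(340,87.5)],.022)[0,:2]@y-.085
print('y0',po,pi)
perp=.44175*np.cos(a); tcp=np.array([.44630,.0183])
t=np.array([tcp@x-perp, tcp@y-(po+pi)/2]);print('tcp in rod',t, 'tool yaw',90-0, np.degrees(2*np.arctan2(1.91696,2.48883))-90)
b=np.radians(8.55);xb=np.array([np.cos(b),-np.sin(b)]);yb=np.array([np.sin(b),np.cos(b)])
for dx,dy in((.004,.004),(0,0)):
    T=xb*(.6132-.012-dx+t[0])+yb*(.2314-.085+dy+t[1]);print('target',T,'shift cm',(T-tcp)*100)
E
```

```text
y0 0.14191569847290386 0.1417877724789567
tcp in rod [-0.00025916 -0.01052595] tool yaw 90 -14.791246809940162
target [0.61110216 0.04957092] shift cm [16.48021567  3.12709161]
target [0.61446301 0.04502068] shift cm [16.8163013   2.67206804]
```

Call:
move_arm(
  series=[
    [0,0,2.5,0,0,0],
    [0,0,2.5,0,0,0],
    [3.3,0.63,0,0,0,1.24],
    [3.3,0.63,0,0,0,1.24],
    [3.3,0.63,0,0,0,1.24],
    [3.3,0.63,0,0,0,1.24],
    [3.3,0.6,0,0,0,1.24],
    [0,0,0,0,0,0],
  ],
)

```text
clock: 7.1
position: [0.6149, 0.0506, 0.0992]
ee_rot: [2.378, 2.05, 0.003]
force: [-0.9, -0.6, -4.7]
width: 0.195
```

Call:
move_arm(
  series=[
    [0,0,0,0,0,0],
    [0,0,0,0,0,0],
  ],
)

```text
clock: 7.3
position: [0.6097, 0.049, 0.099]
ee_rot: [-2.381, -2.047, 0.003]
force: [0.1, 0.7, -4.6]
width: 0.192
```

```bash
python3 - <<'E'
from meas import *
c=cam('wrist');save(c,'w5.png');np.savez('w5.npz',**c)
s=monitor.observe();print(s['position'],s['ee_rot'],s['clock'],s['force'],s['width'])
E
```

```text
[0.60974728 0.04907409 0.09924607] [-2.38150021 -2.0472915   0.00244123] 7.35 [ 0.08189077 -0.16983769 -5.36085743] 0.19652321390128005
```

View pics/w5.png

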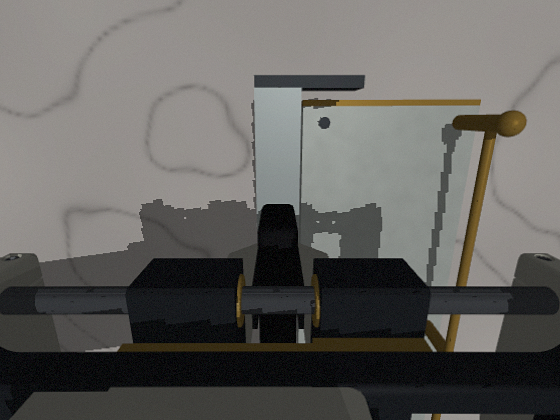

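```bash
python3 - <<'E'
from meas import *
c=dict(np.load('w5.npz')); g=cv2.cvtColor(c['img'],cv2.COLOR_RGB2GRAY)
print(edge(c,range(100,195),246,268,1,.0735),edge(c,range(100,195),296,308,-1,.0735))
print(g[70:112,340],c['img'][95:108,400,2])
b=np.radians(8.55);xb=np.array([np.cos(b),-np.sin(b)]);yb=np.array([np.sin(b),np.cos(b)])
for v in(99,100,):
  p=toz(c,[(400,v)],.018)[0,:2];print('cap',v,p@yb)
for v in(74.5,75.5,87,88):
  p=toz(c,[(340,v)],.0712)[0,:2];print('hook',v,p@yb)
print('tcp',np.array([.60975,.04907])@np.c_[xb,yb], 'shelf perp .6132')
E
```

```text
(array([0.15047447, 0.59074396]), np.float64(8.5573504403281), 95, np.float64(0.00010891607206086625)) (array([0.15567142, 0.61399021]), np.float64(8.848296385842746), 95, np.float64(6.798121337783469e-05))
[146 146 147 146 137  72  53  57  54  57  54  57  57  59  57  55  59  54
   2  17  52 124 149 148 148 150 147 148 150 146 118 120 119 119 117 122
 155 162 161 158 161 158] [146 143 144 146 135  37  45  45  47  41  83 154 146]
cap 99 0.2315848239970712
cap 100 0.23094834106339737
hook 74.5 0.24055723229737364
hook 75.5 0.24009560231424903
hook 87 0.23472622603546425
hook 88 0.23425399219502788
tcp [0.59567819 0.13917768] shelf perp .6132
```

Hover check: hook gap about 3 mm, side gap about 5 mm, yaw aligned. Lowering now.

Call:
move_arm(
  series=[
    [0,0,-2,0,0,0],
    [0,0,-1.5,0,0,0],
    [0,0,-1,0,0,0],
    [0,0,-0.4,0,0,0],
    [0,0,0,0,0,0],
    [0,0,0,0,0,0],
  ],
)

```text
clock: 7.95
position: [0.6113, 0.0493, 0.0509]
ee_rot: [2.382, 2.048, 0.0]
force: [-0.5, -0.4, -3.7]
width: 0.19
```

Call:
move_arm(
  series=[
    [0.2,-0.03,0,0,0,0],
    [0.2,-0.03,0,0,0,0],
    [0.1,0,0,0,0,0],
    [0,0,0,0,0,0],
    [0,0,0,0,0,0],
  ],
)

```text
clock: 8.45
position: [0.6151, 0.0489, 0.0504]
ee_rot: [-2.38, -2.048, 0.003]
force: [-5.4, 0.5, -2.3]
width: 0.194
```

Call:
move_arm(
  series=[
    [0,0,-0.1,0,0,0],
    [-0.03,-0.2,0,0,0,0],
    [0,-0.1,0,0,0,0],
    [0,0,0,0,0,0],
    [0,0,0,0,0,0],
  ],
)

```text
clock: 8.95
position: [0.6151, 0.0488, 0.0501]
ee_rot: [-2.377, -2.049, -0.002]
force: [-6.7, 7.9, 5.5]
width: 0.194
```

```bash
cat > m6.py <<'E'
import sys
from meas import *
c=cam('wrist');np.savez(sys.argv[1]+'.npz',**c);save(c,sys.argv[1]+'.png')
g=cv2.cvtColor(c['img'],cv2.COLOR_RGB2GRAY)
s=monitor.observe();print(s['position'],s['ee_rot'],s['clock'],s['force'],s['width'])
print(edge(c,range(100,195),246,268,1,.024))
for u in(315,345): print(g[62:110,u])
print(g[150,290:325])
E
python3 m6.py w6
```

```text
[0.61504111 0.04884823 0.05011687] [-2.37660893e+00 -2.04905652e+00 -1.47577042e-03] 9.0 [-6.0096693   8.28258113  5.76153421] 0.19376664812590297
(array([0.14754893, 0.59641775]), np.float64(8.393370764230497), 78, np.float64(0.00014616096069261094))
[145 140 143 143 142 142 140 144 142 140 145 145 140  91  55  56  62  58
  57  59  58  61  58  55  56  58  26  17  25  51  83  79  75  77  93 122
 120 123 118 121 122 122 134 161 160 159 162 160]
[144 142 140 142 144 144 146 144 141 142 144 145 137  92  51  52  55  55
  58  55  52  61  56  56  54  53  22  17  24  55  84  80  80  80  93 119
 116 114 114 117 116 115 132 159 158 154 158 157]
[145 150 145 150 151 149 147 149 149 148 155 155 157 156 157 156 157 154
 158 158 156 155 155 154 154 153 153 152 151 150 150 148 150 151 150]
```

View pics/w6.png

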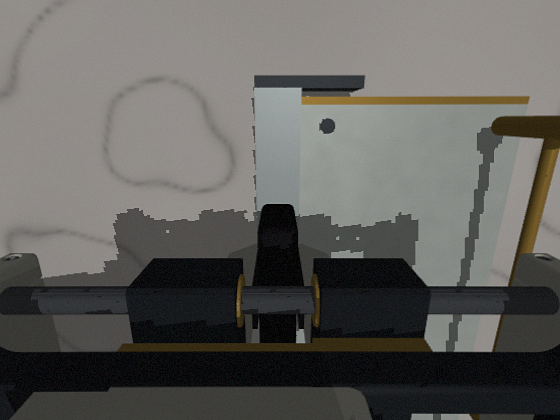

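Flush at the side, but friction stopped the hook about 4 mm short. I'll ease the downward and sideways push and draw it along.

Call:
move_arm(
  series=[
    [-0.15,0,0.2,0,0,0],
    [-0.02,-0.15,0,0,0,0],
    [-0.02,-0.15,0,0,0,0],
    [0,0,0,0,0,0],
    [0,0,0,0,0,0],
  ],
)

```text
clock: 9.5
position: [0.6143, 0.0449, 0.0517]
ee_rot: [-2.379, -2.049, -0.003]
force: [-1.3, 7.2, -3.1]
width: 0.198
```

```bash
python3 m6.py w7
```

```text
[0.61433613 0.04492419 0.05174562] [-2.37922408 -2.04942192 -0.0030779 ] 9.55 [-1.00320092  7.00604171 -3.00891471] 0.19582455458773257
(array([0.15095747, 0.59582323]), np.float64(8.584410051615519), 88, np.float64(0.00016961096561409012))
[143 145 144 144 141 142 143 141 141 143 143 144 134  51  58  57  59  59
  59  58  57  55  59  59  57  43  30  50  52  65 115 124 121 124 137 164
 160 161 158 162 163 160 159 160 163 163 160 161]
[143 142 142 144 141 143 143 145 142 145 142 147 135  45  57  59  52  56
  56  57  55  56  57  57  59  43  27  53  46  62 123 116 116 117 130 161
 159 156 159 158 158 155 156 156 155 155 156 154]
[148 149 150 148 147 149 147 147 147 147 153 159 156 158 156 155 156 157
 154 156 155 155 155 154 154 153 155 152 151 150 151 149 148 148 150]
```

Call:
move_arm(
  series=[
    [0.1,0,-0.2,0,0,0],
    [0,0,0,0,0,0],
    [0,0.15,0,0,0,0],
    [0,0,0,0,0,0],
    [0,0,0,0,0,0],
  ],
)

```text
clock: 10.05
position: [0.6144, 0.0451, 0.0501]
ee_rot: [-2.38, -2.048, -0.0]
force: [-5.5, 3.6, 5.2]
width: 0.193
```

```bash
python3 m6.py w8
```

```text
[0.61445306 0.04511152 0.0501015 ] [-2.37991582e+00 -2.04829959e+00 -1.75352640e-04] 10.1 [-5.75478053  4.49467378  3.4918248 ] 0.19514045165294416
(array([0.14995102, 0.59613017]), np.float64(8.5280207380837), 77, np.float64(0.000165905640312833))
[143 143 143 142 144 142 140 144 142 142 144 146 138  74  53  61  59  61
  58  59  56  61  58  57  57  54  61 134 123 124 123 121 122 120 127 161
 162 158 160 161 161 160 161 160 160 164 159 161]
[144 145 140 143 141 145 141 143 145 143 144 145 135  70  54  56  56  58
  59  54  55  50  55  55  57  52  25  55  49  67 121 117 114 116 124 162
 156 160 159 157 156 160 155 156 155 156 157 157]
[149 147 145 149 146 146 148 149 148 145 155 155 157 158 153 156 155 157
 154 155 157 155 154 152 152 152 151 151 148 149 151 150 149 148 150]
```

Call:
move_arm(
  series=[
    [-0.1,0,0.05,0,0,0],
    [0,0,0,0,0,0],
  ],
)

```text
clock: 10.3
position: [0.6143, 0.045, 0.0502]
ee_rot: [-2.381, -2.049, -0.002]
force: [-0.5, 5.5, -3.9]
width: 0.191
```

Call:
move_arm(
  series=[
    [0,0,0,0,0,0],
    [0,0,0,0,0,0],
    [0,0,0,0,0,0],
    [0,0,0,0,0,0],
  ],
  grip=0.5,
)

```text
clock: 10.7
position: [0.6142, 0.0436, 0.0505]
ee_rot: [2.382, 2.047, 0.0]
force: [-0.3, 0.1, 0.1]
width: 0.477
```

```bash
python3 m6.py w9
```

```text
[0.61413085 0.04380055 0.05039577] [2.38184853e+00 2.04765825e+00 1.11823641e-04] 10.75 [-0.93227786  0.18550775 -0.19642772] 0.4889154989986775
(array([0.14806095, 0.59627128]), np.float64(8.422080152338912), 85, np.float64(0.00016864385311423714))
[144 147 148 142 146 148 144 145 151 135  57  56  62  58  59  61  56  55
  57  59  61  60  54  84 133 132 130 125 127 125 124 139 167 166 166 164
 166 166 165 165 166 165 167 167 166 166 167 168]
[147 147 145 145 150 148 148 147 150 133  52  54  57  56  56  54  58  56
  54  59  56  57  47  36  54  66 112 123 121 119 121 138 168 165 162 161
 160 164 162 162 161 160 159 161 161 159 161 160]
[151 151 152 152 154 152 152 153 153 156 159 161 159 157 162 159 159 161
 155 159 157 156 157 157 156 157 157 157 157 157 156 156 155 156 153]
```

Call:
move_arm(
  series=[
    [0,0,2.5,0,0,0],
    [0,0,2.5,0,0,0],
    [-0.5,-3.2,0,0,0,0],
    [-0.5,-3.2,0,0,0,0],
    [-0.43,-3.1,0,0,0,0],
    [0,0,0,0,0,0],
    [0,0,0,0,0,0],
  ],
)

```text
clock: 11.45
position: [0.5996, -0.0517, 0.1004]
ee_rot: [2.384, 2.046, 0.0]
force: [0.8, 1.0, 0.6]
width: 0.5
```

```bash
python3 m6.py w10 | head -2
```

```text
[ 0.5997705  -0.0502656   0.10024602] [-2.38159087e+00 -2.04836600e+00 -6.89864190e-04] 11.5 [ 0.06066188 -0.19236495  0.45010607] 0.4980698317884546
(array([0.23143295, 0.59680852]), np.float64(13.03071684363739), 64, np.float64(0.0005620485042699308))
```

View pics/w10.png

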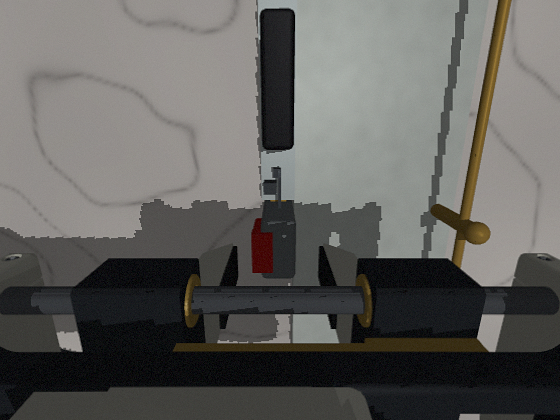

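```bash
python3 - <<'E'
from meas import *
c=dict(np.load('w10.npz'))
b=np.radians(8.55);xb=np.array([np.cos(b),-np.sin(b)]);yb=np.array([np.sin(b),np.cos(b)])
M=np.c_[xb,yb]
print(toz(c,[(285,201),(285,277),(263,240),(296,240),(251,245)],.064)[:,:2]@M, 'expected head y ends',.1464-.088,.1464-.128)
print('tcp',np.array([.5997,-.0509])@M)
E
```

```text
[[0.60553432 0.07140108]
 [0.60569036 0.0207875 ]
 [0.59200699 0.04646494]
 [0.612415   0.04637784]
 [0.58449039 0.04314948]] expected head y ends 0.05840000000000001 0.0184
tcp [0.60060266 0.03882454]
```

Call:
move_arm(
  series=[
    [0,0,-2,0,0,0],
    [0,0,-2,0,0,0],
    [0,0,-1.3,0,0,0],
    [0,0,0,0,0,0],
    [0,0,0,0,0,0],
  ],
)

```text
clock: 12.0
position: [0.5999, -0.0502, 0.0474]
ee_rot: [-2.381, -2.049, 0.0]
force: [0.3, 0.2, 0.9]
width: 0.5
```

Call:
move_arm(
  series=[
    [0,0,0,0,0,0],
    [0,0,0,0,0,0],
    [0,0,0,0,0,0],
    [0,0,0,0,0,0],
    [0,0,0,0,0,0],
    [0,0,0,0,0,0],
    [0,0,0,0,0,0],
    [0,0,0,0,0,0],
  ],
  grip=0,
  force=30,
)

```text
clock: 12.8
position: [0.5997, -0.0507, 0.0476]
ee_rot: [2.382, 2.049, 0.0]
force: [-2.8, 0.7, 5.2]
width: 0.246
```

```bash
python3 - <<'E'
from h import *
c=cam('top');np.savez('t2.npz',**c);s=monitor.observe();print(s['position'],s['ee_rot'],s['clock'],s['force'],s['width']*92)
E
```

```text
[ 0.59976122 -0.0506977   0.04757035] [2.38160517e+00 2.04864442e+00 5.24598305e-04] 12.85 [-3.43912408 -0.16380384  6.16494019] 22.486047758698234
```

Opening is 22.5 mm, so the button is fully pressed. Now pulling along the board.

Call:
move_arm(
  series=[
    [-0.075,-0.5,0.05,0,0,0],
    [-0.09,-0.59,0,0,0,0],
    [-0.09,-0.59,0,0,0,0],
    [-0.09,-0.59,0,0,0,0],
    [-0.09,-0.59,0,0,0,0],
    [-0.09,-0.59,0,0,0,0],
    [-0.09,-0.59,0,0,0,0],
    [0,0,0,0,0,0],
  ],
)

```text
clock: 13.65
position: [0.5931, -0.0925, 0.0477]
ee_rot: [2.383, 2.047, -0.001]
force: [1.0, 2.0, -0.7]
width: 0.247
```

Call:
move_arm(
  series=[
    [-0.09,-0.59,0,0,0,0],
    [-0.09,-0.59,0,0,0,0],
    [-0.09,-0.59,0,0,0,0],
    [-0.09,-0.59,0,0,0,0],
    [-0.09,-0.59,0,0,0,0],
    [-0.09,-0.59,0,0,0,0],
    [-0.09,-0.59,0,0,0,0],
    [0,0,0,0,0,0],
  ],
)

```text
clock: 14.45
position: [0.5868, -0.1337, 0.0477]
ee_rot: [2.383, 2.047, -0.001]
force: [0.6, 3.3, -1.9]
width: 0.247
```

Call:
move_arm(
  series=[
    [-0.09,-0.59,0,0,0,0],
    [-0.09,-0.59,0,0,0,0],
    [0,0,0,0,0,0],
    [0,0,0,0,0,0],
  ],
)

```text
clock: 14.85
position: [0.5853, -0.1444, 0.0477]
ee_rot: [-2.382, -2.048, 0.0]
force: [0.4, 3.7, -3.3]
width: 0.249
```

Call:
move_arm(
  series=[
    [-0.05,-0.3,-0.05,0,0,0],
    [-0.03,-0.2,0,0,0,0],
    [-0.02,-0.1,0,0,0,0],
    [0,0,0,0,0,0],
    [0,0,0,0,0,0],
  ],
)

```text
clock: 15.35
position: [0.5846, -0.1498, 0.0474]
ee_rot: [-2.381, -2.049, -0.001]
force: [-0.1, 5.6, 2.7]
width: 0.251
```

```bash
python3 - <<'E'
from h import *
c=cam('top');np.savez('t3.npz',**c)
cv2.imwrite('pics/t3.png',cv2.resize(c['img'][60:260,160:400,::-1],(720,600),interpolation=3))
c=cam('wrist');np.savez('w11.npz',**c);save(c,'w11.png')
s=monitor.observe();print(s['position'],s['ee_rot'],s['clock'],s['force'],s['width']*92)
E
```

```text
[ 0.58459886 -0.1498276   0.0473844 ] [-2.38130922e+00 -2.04898353e+00 -8.56503656e-04] 15.45 [0.78965012 5.72496794 2.33437379] 22.88070831058259
```

View pics/w11.png

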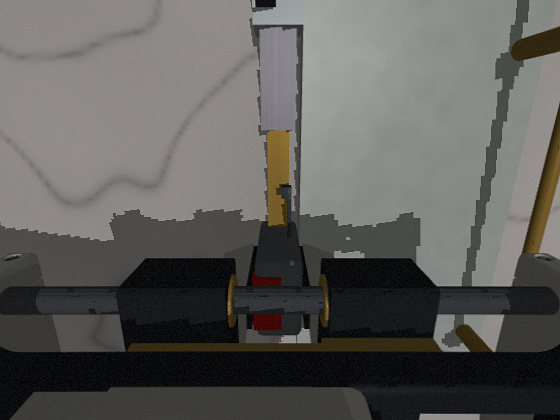

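View pics/t3.png

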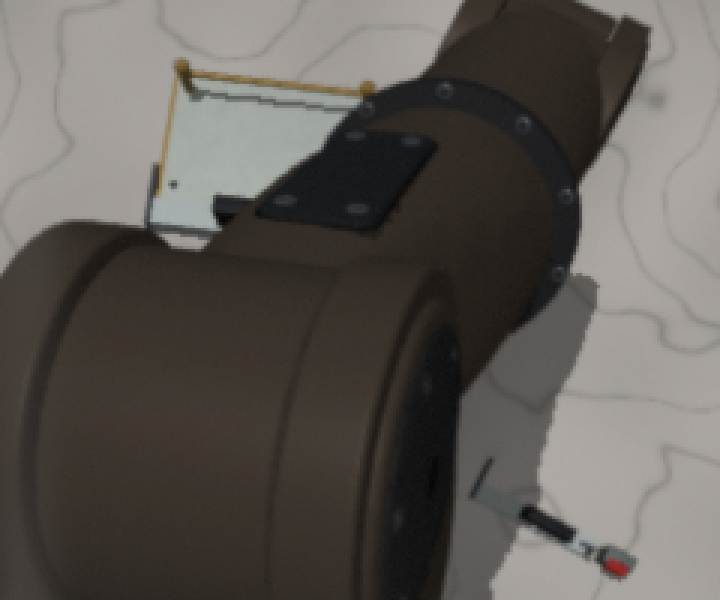

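Call:
move_arm(
  series=[
    [-0.03,-0.2,0,0,0,0],
    [-0.015,-0.1,0,0,0,0],
    [0,0,0,0,0,0],
    [0,0,0,0,0,0],
    [0,0,0,0,0,0],
  ],
)

```text
clock: 15.95
position: [0.5846, -0.1502, 0.0472]
ee_rot: [-2.377, -2.05, -0.004]
force: [0.9, 12.0, 1.9]
width: 0.243
```

```bash
python3 - <<'E'
from meas import *
c=cam('wrist');np.savez('w12.npz',**c);save(c,'w12.png')
s=monitor.observe();print(s['position'],s['ee_rot'],s['clock'],s['force'],s['width']*92)
b=np.radians(8.55);xb=np.array([np.cos(b),-np.sin(b)]);yb=np.array([np.sin(b),np.cos(b)]);M=np.c_[xb,yb]
print('tcp',s['position'][:2]@M,'start',np.array([.59976,-.0507])@M)
g=cv2.cvtColor(c['img'],cv2.COLOR_RGB2GRAY);print(g[10:45,275],g[5:20:2,240:315:3])
for v in(24,25,26): print(v,(toz(c,[(275,v)],.024)[0,:2]@M),'exp sleeve end',.1464-.085)
print((toz(c,[(253,24),(302,24)],.024)[:,:2]@M))
E
```

```text
[ 0.58460821 -0.15018054  0.04723275] [-2.37756247 -2.04999857 -0.00367535] 16.0 [ 1.70563245 11.86808816  2.95753048] 22.535229353169857
tcp [ 0.60043887 -0.06159638] start [0.60063226 0.03903123]
[158 159 157 158 160 159 162 158 159 160 159 159 163 141  86  45 106 138
 133 136 134 134 137 136 134 138 134 135 137 137 138 134 136 135 138] [[144 138 139 143 112 166  19  17  13  20  15   8 113 157 157 160 158 159
  157 158 159 159 161 160 160]
 [140 140 140 142  98  69  69  72  68  67  72 136 146 158 158 159 157 158
  158 156 159 159 159 161 160]
 [140 143 140 139  82  75  75  70  68 139  73 110 161 158 159 160 157 159
  161 161 160 159 162 159 160]
 [143 139 140 142  80 133 132 160 157 159  88  68 161 159 160 160 160 161
  160 160 161 160 163 163 161]
 [142 140 139 142 143 158 156 156 157 158 139 130 160 157 157 160 159 159
  160 160 161 162 162 162 163]
 [142 141 142 141 145 156 157 160 158 159 159 158 159 161 159 161 160 160
  163 160 159 163 163 158 164]
 [142 141 138 144 119 154 156 159 160 159 159 164 161 160 159 161 161 163
  162 160 162 162 162 162 163]
 [141 138 139 144  90 156 158 158 157 161 160 160 162 161 163 162 164 162
  162 163 161 162 166 165 164]]
24 [0.5995194  0.06122841] exp sleeve end 0.061399999999999996
25 [0.5995186  0.06081633] exp sleeve end 0.061399999999999996
26 [0.59951781 0.06040354] exp sleeve end 0.061399999999999996
[[0.58921489 0.06121621]
 [0.61216704 0.06123586]]
```

The hard stop is confirmed: the force rose to 12 N with only 0.4 mm of motion. I'll ease the pull slightly, settle and check.

Call:
move_arm(
  series=[
    [0.02,0.12,0,0,0,0],
    [0,0,0,0,0,0],
    [0,0,0,0,0,0],
    [0,0,0,0,0,0],
    [0,0,0,0,0,0],
  ],
)

```text
clock: 16.5
position: [0.5846, -0.1501, 0.0473]
ee_rot: [-2.379, -2.05, -0.002]
force: [0.6, 8.8, 3.1]
width: 0.249
```

```bash
python3 - <<'E'
from h import *
c=cam('wrist')
b=np.radians(8.55);M=np.array([[np.cos(b),np.sin(b)],[-np.sin(b),np.cos(b)]])
g=c['img'].mean(2);print(g[15:32,275].astype(int))
s=monitor.observe();print(s['position'],s['position'][:2]@M,s['clock'],s['force'],s['width']*92,abs(s['dq']).max())
if s['force'][1]>4 and (s['position'][:2]@M)[1]<-.0605: print(workorder.sign_off())
E
```

```text
[159 159 156 160 160 160 162 162 153 101  43  90 130 138 137 137 137]
[ 0.5845683  -0.15004636  0.04727385] [ 0.60037946 -0.06146963] 16.55 [1.338759   7.76011243 2.05852691] 22.57297635870661 0.0015206131361401554
the job is handed in; nothing more can be done
None
```

I placed the middle-sized rod flush along the board's near edge, with its hook on the brass cap. I then gripped the head to press the button, drew it past the first stop to the hard end, and handed the job in still holding it there. The robot's clock read 16.6 s; sign-off gave no verdict.

**Last checks**
- **Head:** it travelled 100.5 mm from closed. An extra 3 mm of commanded pull moved it only about 0.4 mm and raised the force to 12 N, so it was at the second stop. I eased that to about 8 N before handing in.
- **Grip:** the jaws read 22.6 mm, so the button was fully in, and the arm was still.
- **Fit:** the free end of the sleeve was within about 1 mm of where it should be, both along the board and against its edge. The hook itself was last seen close up before the pull. Afterwards it showed only in the coarse top view, which looked right.
- **Bystanders:** the arm never came near the mug, tumbler or bottle. I did not look at them again at the end.

**Mended on the way**
- **First grip:** I lifted before the fingers had closed, so the rod hung about 28 mm low. I set it down and regripped it.
- **First slide to the cap:** friction stopped the hook about 4 mm short. I eased the push and drew it snug.

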